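Turn the thread carousel to the red spool

ROBOT

A 7-joint arm with a two-finger parallel gripper is mounted at the origin on a cart in front of the work surface, level with it; the furniture and walls round the work are solid. World frame = base frame: x ahead of the robot, y to its left, z up, the work surface at z = 0. Lengths are in m, angles in rad, forces in N, time in s.
With the tool pointing down it reaches from about 0.4 to 0.85 m from the base axis. Payload 4.5 kg.
Tool frame: the origin (TCP) lies at the very end of the fingers, on their centre line; the grasp point (between the pads) lies behind it (r.grip_depth is the z of the grasp point in the tool frame, in m); z points along the fingers, y is the direction in which the jaws open and shut (so a half turn about z gives the same grasp; the last joint's range is limited). The gripper opens to 88 mm and grips with 3 to 60 N. Pads are 18 mm wide; open, the fingers measure 123 mm over their backs; the gripper's body (75 mm by 187 mm) begins 45 mm behind the grasp point.
Start: joints at [1.201, 0.689, -0.195, 1.565, 0.157, 0.902, -0.215], TCP at [0.246, -0.575, 0.239] pointing down, gripper open.
Joint ranges: [-3.01, 3.01], [-0.46, 2.08], [-1.47, 1.51], [0.13, 2.56], [-1, 4.14], [0.04, 2.09], [-2.66, 2.66]. Speed limits (rad/s): [2.57, 2.57, 3.14, 3.14, 3.14, 3.14, 3.14].

INTERFACE

Orientations are given as a unit quaternion [x, y, z, w].
In Python, from plant import sensors, cams, r gives the robot as it stands. The module is installed in compiled form; this text tells all that it offers.
- The arm moves only by the tool drive_tool, never from a script. Its argument "series" is a list that holds one entry, the list of rows, each a list of 5 numbers: the shift along the world's x, y, z in mm, then the turn about the world's z in rad, then the finger opening in mm, from 0 to 88.1. A call has 1 to 10 rows; each row shifts and turns the commanded pose from where the row before left it; what a row does not reach is not made up. A row lasts 1/10 s, in which the tool goes at most 50 mm and 8.59 degrees, less where a joint would pass 70% of its speed; a pose out of reach is approached as far as the arm can. A call with a gripper value outside its range is refused whole. The fingers move at their own pace and stop on an object; "force" is the grip in N (left out, the last holds). Time passes only in rows, so rows that do not move let the fingers close. It gives the time, the measured TCP pose, the force and the opening at its end, in the units of the state.
- sensors.get_state(): the state, without advancing time (a new reading comes with each control period).
- cams.snapshot(name): name is "side" or "top"; returns the picture (420x560x3 uint8, blue, green, red); there is no depth.
- cams.camera_model(name): a dict with "fx", "fy", "cx", "cy" (pixels), "camera_from_world" (4x4, takes a point from world to camera coordinates). Camera axes: x right, y down, z forward; pixel columns grow to the right and rows downward; lengths in m; the calibration is good to about 2 mm. A picture is of the moment at which its call begins. camera_model takes no time and is no camera call.
- r.finish_job(): hands the job in, once; it reports no verdict.
Trained networks look in the newest picture that a camera, given by its name, has taken for a name from the list of things; names that differ only in an ending like _2 or _b are one class to them, and where a whole thing is asked for, a point or a joint stands for the part that bears it (a point fixed in the world has none). Each returns a list of dicts, best first, with "confidence" (0 to 1); they miss things now and then, are a little off and sometimes report something else, mostly with a low value. They report only what shows in the picture. A call takes as long as a camera call. They do not tell look-alikes from the thing itself.
- cams.trace(camera, name): "mask" (420x560 bool, what is visible of it) and "at" ([column, row] in pixels, amid what is visible of it).
- cams.mark_of(camera, name): "at" ([column, row] in pixels: a listed point, or the origin of a listed thing).
The state is a dict: "clock": time; "q": joint angles; "qd": joint speeds; "joint_torque": joint torques, N m; "tool_pos": TCP position; "eef_rot": TCP orientation; "contact_force": force on the tool from outside, world axes, zero at the start; "moment": the same for the moment, N m; "opening": opening from 0.0 (shut) to 1.0 (fully open).
Only numpy, scipy, OpenCV 4.12 (cv2) and the standard library are available. Lean on these libraries where they do the work, as an engineer would, in place of code of your own. Each camera call takes 0.05 s, during which the arm holds its last target.

TASK

Turn the thread carousel on the counter until the red spool stands at the front, right over the line of the yellow arrow, by pushing the black pegs at the ends of its spokes sideways, gently, with a fingertip. Nothing is to be gripped or lifted: do not pinch a peg or touch the spools, which must ride along standing in their cups. Leave everything else on the counter where it is, and finish clear of the carousel with the tray at rest.

Things in the scene. Friction and masses are not known exactly. Their poses are not given: they have to be found in the camera images.
- foot: Fixed dark round foot of the carousel, 124 mm across, 20 mm high. Origin: centre of its underside, on the upright turning axis. A yellow arrow, 18 mm wide, at most 14 mm high, runs out along the foot's own -x axis from under the tray to 146 mm from the axis: it marks the carousel's front. The foot may stand turned: read its yaw. A tall screen stands behind it to the left: the near and right sides have more room.
- tray: Wooden round tray, 148 mm across, z 20 to 30 mm, turns both ways, a full turn and more, about the upright axis; light friction (0.05 N m), stays where left. Origin: on the axis at its underside. Four cups (39 mm wide, rim z 42 mm) 48 mm from the axis on its +x, +y, -x, -y axes hold a spool each. Midway between cups, 10 mm steel spokes (z 20 to 30 mm) run out to the pegs.
- peg0 (a point): Centre of the top of finger peg 0: upright black round peg, 14 mm diameter, at the end of a spoke, 98 mm from the axis, 45 degrees round from the tray's +x axis counter-clockwise seen from above. It reaches from 20 to 80 mm above the counter and turns with the tray; push on its side.
- peg1 (a point): Centre of the top of finger peg 1: upright black round peg, 14 mm diameter, at the end of a spoke, 98 mm from the axis, 135 degrees round from the tray's +x axis counter-clockwise seen from above. It reaches from 20 to 80 mm above the counter and turns with the tray; push on its side.
- peg2 (a point): Centre of the top of finger peg 2: upright black round peg, 14 mm diameter, at the end of a spoke, 98 mm from the axis, 225 degrees round from the tray's +x axis counter-clockwise seen from above. It reaches from 20 to 80 mm above the counter and turns with the tray; push on its side.
- peg3 (a point): Centre of the top of finger peg 3: upright black round peg, 14 mm diameter, at the end of a spoke, 98 mm from the axis, 315 degrees round from the tray's +x axis counter-clockwise seen from above. It reaches from 20 to 80 mm above the counter and turns with the tray; push on its side.
- red_spool: Spool of red thread with white end discs and a round red sticker (18 mm, 2 mm thick) on its top, 30 mm diameter, 48 mm tall without it, loose (about 30 g), standing 30 mm above the counter in one of the four cups (any one; the order changes) with 1 to 2 mm play. Origin: centre of its underside.
- green_spool: Spool of green thread with white end discs and a round green sticker (18 mm, 2 mm thick) on its top, 30 mm diameter, 48 mm tall without it, loose (about 30 g), standing 30 mm above the counter in one of the four cups (any one; the order changes) with 1 to 2 mm play. Origin: centre of its underside.
- blue_spool: Spool of blue thread with white end discs and a round blue sticker (18 mm, 2 mm thick) on its top, 30 mm diameter, 55 mm tall without it, loose (about 30 g), standing 30 mm above the counter in one of the four cups (any one; the order changes) with 1 to 2 mm play. Origin: centre of its underside.
- white_spool: Spool of white thread with white end discs and a round white sticker (18 mm, 2 mm thick) on its top, 30 mm diameter, 48 mm tall without it, loose (about 30 g), standing 30 mm above the counter in one of the four cups (any one; the order changes) with 1 to 2 mm play. Origin: centre of its underside.
- button_tin: Grey-green round tin, 70 mm diameter, 46 mm tall, loose; a bystander. Origin: centre of its underside.
- tape_measure: Yellow round tape measure, 52 mm diameter, 15 mm thick, loose; a bystander. Origin: centre of its underside.
- stamp: Wooden hand stamp, 27x56 mm, 74 mm tall, loose; a bystander. Origin: centre of its underside.
- scissors: Scissors with blue handles lying flat, 199 mm long, 9 mm thick, loose; a bystander. Origin: centre of its underside.
Not all that is in view belongs to the job. Leave any orange look-alike of the green_spool alone. What is shaped like the white_spool but purple is not meant.

How it is judged:
At the end, for the whole second after the job is handed in: The red spool's axis is within 9 mm of the centre line of the yellow arrow, on the arrow's side of the carousel; the tray is at rest (under 0.05 rad/s); all four spools stand upright and at rest in their cups (y of red_spool in the frame of foot between -0.009 and 0.009 m and x of red_spool in the frame of foot below -0.035 m and angular speed of tray below 0.05 rad/s and angle between each of red_spool, green_spool, blue_spool, white_spool's own z axis and vertical below 0.15 rad and z of each of red_spool, green_spool, blue_spool, white_spool in the frame of tray below 0.016 m and horizontal distance between each of red_spool, green_spool, blue_spool, white_spool and tray below 0.056 m and linear speed of each of red_spool, green_spool, blue_spool, white_spool below 0.01 m/s); the robot touches nothing.
It fails at once if a finger peg is pinched between the fingers (grasp point within 9 mm of a peg's axis and below 85 mm) (height (world z) of the grasp point below 0.085 m and (horizontal distance between the grasp point and peg0 below 0.009 m or horizontal distance between the grasp point and peg1 below 0.009 m or horizontal distance between the grasp point and peg2 below 0.009 m or horizontal distance between the grasp point and peg3 below 0.009 m)).
It fails at once if a spool is touched by the robot with more than 1 N (contact force between any of the fingers, the arm and red_spool above 1 N or contact force between any of the fingers, the arm and green_spool above 1 N or contact force between any of the fingers, the arm and blue_spool above 1 N or contact force between any of the fingers, the arm and white_spool above 1 N).
It fails at once if a spool is lifted out of its cup (8 mm or more above its floor) or tipped over 20 degrees (z of any of red_spool, green_spool, blue_spool, white_spool in the frame of tray above 0.018 m or angle between any of red_spool, green_spool, blue_spool, white_spool's own z axis and vertical above 0.35 rad).
It fails at once if the carousel is struck or pressed with more than 25 N (contact force between any of the fingers, the arm and tray above 25 N).
It fails at once if a bystander is moved by more than 20 mm (distance of any of button_tin, tape_measure, stamp, scissors from where it was at the start of the episode above 0.02 m).
It also fails if it takes over 64 s, if anything falls off the work surface, if the arm or the gripper's body presses on something with over 40 N, if the wrist force passes 120 N, or if a joint passes its speed limit or range.

## Working session

There is one attempt and no reset: what is moved stays moved. The work goes in short steps, Python scripts to look and compute and a tool call to move; the robot and the scene stay as the last step left them, time stands still between calls to the robot, and variables do not carry over. Pictures are saved under pics/ and viewed, and the job is handed in when it is done.

Besides the shell and the picture viewer there is one more tool, called after "Request:" as name(argument=value, ...) on one line, values as JSON. drive_tool: Moves the arm, as the interface text tells. Its arguments: {"type":"object","properties":{"series":{"type":"array","items":{"type":"array","items":{"type":"array","items":{"type":"number"}}}},"force":{"type":"number"}},"required":["series"]}

```bash
mkdir -p pics; python3 - <<'E'
from plant import sensors,cams,r
import cv2
s=sensors.get_state();print(s['clock'],s['tool_pos'],s['eef_rot'],s['opening'],r.grip_depth)
for n in('top','side'):
    cv2.imwrite(f'pics/{n}0.png',cams.snapshot(n))
    m=cams.camera_model(n);print(n,m['fx'],m['cx'],m['cy'],m['camera_from_world'])
    for k in['foot','tray','peg0','red_spool','green_spool','blue_spool','white_spool','button_tin','tape_measure','stamp','scissors']:
        try: print(k,[( [round(float(v)) for v in d['at']],round(float(d['confidence']),2)) for d in cams.mark_of(n,k)][:5])
        except Exception as e: print(k,e)
E
```

```text
0.0 [ 0.24527573 -0.57417877  0.23791469] [ 9.79677292e-01  2.00578089e-01 -2.48678015e-04 -8.78431397e-04] 1.0003188010300317 -0.0187
top 488.1993022965774 289.87353099649033 217.99885277181005 [[-0.01938452 -0.9996212   0.01953705 -0.11866579]
 [-0.98920385  0.0163362  -0.14563265  0.49348342]
 [ 0.14525833 -0.02214914 -0.98914581  1.13468126]
 [ 0.          0.          0.          1.        ]]
foot []
tray [([376, 230], 0.81)]
peg0 [([416, 251], 0.92), ([399, 190], 0.8), ([360, 261], 0.71), ([346, 203], 0.7)]
red_spool [([385, 247], 0.66), ([225, 200], 0.42)]
green_spool [([401, 223], 0.69), ([385, 176], 0.63)]
blue_spool [([376, 208], 0.59)]
white_spool [([314, 230], 0.71), ([357, 234], 0.47)]
button_tin [([220, 241], 0.96)]
tape_measure [([181, 255], 0.86), ([376, 232], 0.38)]
stamp [([226, 200], 0.77)]
scissors [([155, 228], 0.69)]
side 424.18188726283694 286.1465117183322 205.29490052354262 [[ 0.9965224  -0.08323363 -0.00390672 -0.47259089]
 [-0.0557205  -0.63079224 -0.77394856  0.00545173]
 [ 0.06195422  0.77147476 -0.63323642  1.11611772]
 [ 0.          0.          0.          1.        ]]
foot []
tray [([295, 289], 0.83)]
peg0 [([269, 309], 0.93), ([317, 242], 0.91), ([339, 293], 0.86), ([256, 255], 0.6)]
red_spool [([272, 288], 0.72), ([312, 193], 0.44)]
green_spool [([360, 304], 0.87), ([302, 307], 0.71)]
blue_spool [([316, 240], 0.73), ([314, 286], 0.67)]
white_spool [([281, 154], 0.63), ([291, 253], 0.61), ([303, 309], 0.33), ([271, 190], 0.3)]
button_tin [([271, 192], 0.61), ([281, 154], 0.35)]
tape_measure [([262, 168], 0.61)]
stamp [([274, 290], 0.72), ([312, 192], 0.67)]
scissors [([281, 151], 0.8), ([303, 306], 0.42)]
```

View pics/top0.png

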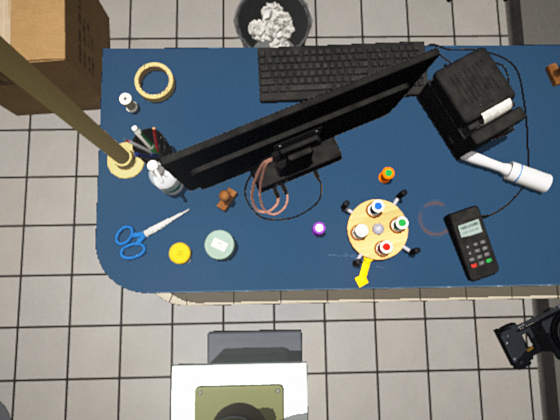

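View pics/side0.png

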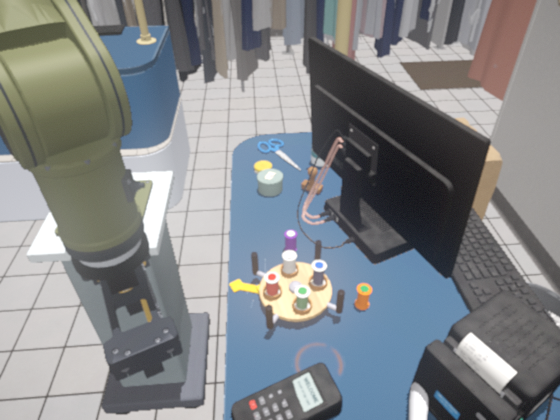

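```bash
cat > h.py <<'E'
import numpy as np
def ray(m,uv,z):
    T=np.array(m['camera_from_world']);R=T[:3,:3];c=-R.T@T[:3,3]
    d=R.T@np.array([(uv[0]-m['cx'])/m['fx'],(uv[1]-m['cy'])/m['fy'],1.])
    return c+d*(z-c[2])/d[2]
E
python3 - <<'E'
from plant import sensors,cams,r
import cv2,numpy as np
from h import ray
im=cv2.imread('pics/top0.png');m=cams.camera_model('top')
cr=im[150:300,290:450];cv2.imwrite('pics/crop0.png',cv2.resize(cr,None,fx=4,fy=4,interpolation=cv2.INTER_CUBIC))
im2=cv2.imread('pics/side0.png');cv2.imwrite('pics/crop1.png',cv2.resize(im2[220:340,210:390],None,fx=4,fy=4,interpolation=cv2.INTER_CUBIC))
for n in('top','side'):
    cams.snapshot(n);mm=cams.camera_model(n)
    print(n)
    P=[d['at'] for d in cams.mark_of(n,'peg0') if d['confidence']>.5]
    W=np.array([ray(mm,p,.08) for p in P]);c=W.mean(0)
    print(W.round(4),'mean',c.round(4));
    for w in W: print(np.hypot(*(w-c)[:2]),np.degrees(np.arctan2(w[1]-c[1],w[0]-c[0])))
for n,i in(('top',im),('side',im2)):
    mm=cams.camera_model(n)
    hsv=cv2.cvtColor(i,cv2.COLOR_BGR2HSV)
    mk=cv2.inRange(hsv,(22,150,120),(34,255,255))
    k,l,st,ce=cv2.connectedComponentsWithStats(mk)
    for j in range(1,k):
        if st[j,4]>30:
            print(n,st[j],ce[j],ray(mm,ce[j],.012)); 
            ys,xs=np.nonzero(l==j)
            Q=np.array([ray(mm,(x,y),.012) for x,y in zip(xs,ys)])
            print(cv2.fitLine(Q[:,:2].astype(np.float32),cv2.DIST_L2,0,.01,.01).ravel())
E
```

```text
top
[[ 0.3833 -0.2849  0.08  ]
 [ 0.5443 -0.3892  0.08  ]
 [ 0.5165 -0.2534  0.08  ]
 [ 0.4039 -0.4172  0.08  ]] mean [ 0.462  -0.3362  0.08  ]
0.09390536557799241 146.92799086741172
0.09790876404991802 -32.787177622965004
0.09911031083345848 56.628927944910416
0.09969817896008128 -125.6702248361265
side
[[ 0.5187 -0.2512  0.08  ]
 [ 0.5481 -0.3961  0.08  ]
 [ 0.3807 -0.2875  0.08  ]
 [ 0.4121 -0.4218  0.08  ]] mean [ 0.4649 -0.3391  0.08  ]
0.10308677102727477 58.53526898528154
0.10079691952560323 -34.38683785645067
0.09876700633736614 148.47147751434292
0.09807666649198551 -122.57413435904225
top [169 243  22  21 361] [179.45152355 252.86149584] [0.4142471  0.14045826 0.012     ]
[0.2989623  0.95426494 0.41426682 0.14045553]
top [355 257  18  30 247] [363.30769231 272.30769231] [ 0.35920303 -0.30325949  0.012     ]
[ 0.94282717 -0.33328208  0.3592525  -0.30327597]
side [231 281  11  10  35] [235.11428571 285.94285714] [ 0.34084742 -0.30560791  0.012     ]
[ 0.20205116 -0.97937495  0.3408433  -0.30555353]
side [243 287  15   5  35] [251.65714286 289.25714286] [ 0.37540953 -0.31752086  0.012     ]
[ 0.9925719  -0.12165932  0.3754073  -0.3175099 ]
```

View pics/crop0.png

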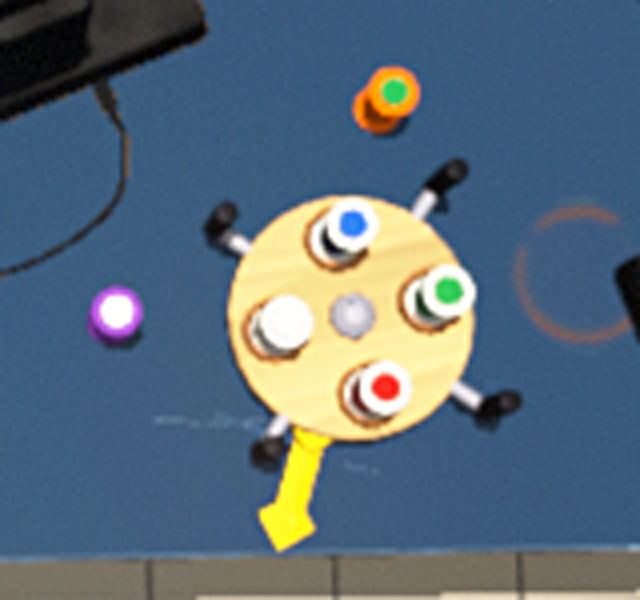

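View pics/crop1.png

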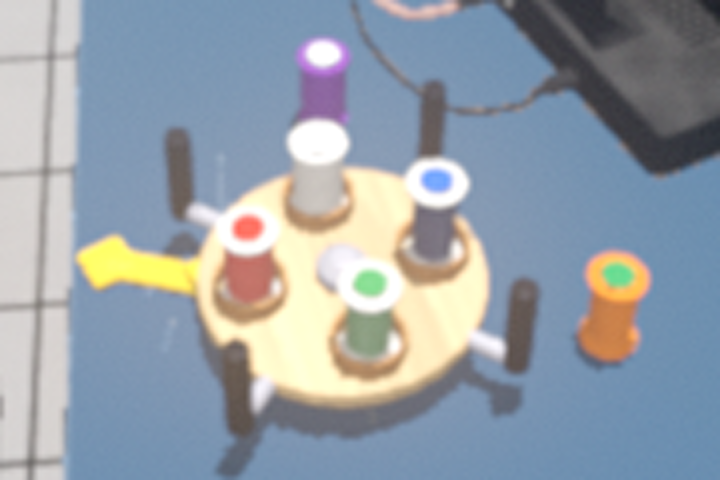

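```bash
cat > est.py <<'E'
import numpy as np,cv2
from scipy.optimize import least_squares
from h import ray
def est(n,cams,im,a0):
    m=cams.camera_model(n)
    P=np.array([ray(m,d['at'],.08)[:2] for d in cams.mark_of(n,'peg0') if d['confidence']>.5])
    def f(x):
        o=[]
        for p in P:
            c=[x[:2]+.098*np.array([np.cos(a),np.sin(a)]) for a in x[2]+np.pi/4+np.arange(4)*np.pi/2]
            d=[p-q for q in c]; o+=list(min(d,key=np.linalg.norm))
        return np.array(o)
    s=least_squares(f,[.4635,-.338,a0],loss='soft_l1',f_scale=.005)
    hsv=cv2.cvtColor(im,cv2.COLOR_BGR2HSV)
    mk=cv2.inRange(hsv,(0,190,150),(6,255,255))|cv2.inRange(hsv,(174,190,150),(180,255,255))
    k,l,st,ce=cv2.connectedComponentsWithStats(mk)
    red=[(ce[j].round(1),st[j,4],ray(m,ce[j],.08)[:2]) for j in range(1,k) if st[j,4]>8]
    return s.x,len(P),np.linalg.norm(s.fun),red,m
E
python3 - <<'E'
from plant import cams,sensors
from est import *
A=np.radians
for n in('top','side'):
    im=cams.snapshot(n);x,k,res,red,m=est(n,cams,im,A(12))
    print(n,x[:2].round(4),np.degrees(x[2]),k,res)
    for c,a,p in red: print(' red',c,a,p.round(4),np.hypot(*(p-x[:2])),np.degrees(np.arctan2(*(p-x[:2])[::-1]))%360)
    for p in ([447,217],[473,283],[483,205]) if n=='top' else ([325,365],[232,403],[340,382]): print(p,[ray(m,p,z)[:2].round(3) for z in(0,.04)])
m=cams.camera_model('top')
print('arrow tip',[ray(m,(290+278/4,150+551/4),z)[:2].round(4) for z in(.008,.014)])
print(sensors.get_state()['clock'])
E
```

```text
top [ 0.4619 -0.3357] 11.009740202769823 4 0.005221875666555715
 red [385.9 246.4] 26 [ 0.4153 -0.3463] 0.04777796146629549 192.87925063335476
 red [474.  265.2] 12 [ 0.3685 -0.5473] 0.2313150529946731 246.19534743972315
[447, 217] [array([ 0.493, -0.52 ]), array([ 0.487, -0.506])]
[473, 283] [array([ 0.329, -0.574]), array([ 0.328, -0.558])]
[483, 205] [array([ 0.522, -0.613]), array([ 0.515, -0.596])]
side [ 0.4659 -0.3396] 10.773758629981364 4 0.0052657060961076975
[325, 365] [array([ 0.503, -0.493]), array([ 0.498, -0.516])]
[232, 403] [array([ 0.337, -0.549]), array([ 0.341, -0.568])]
[340, 382] [array([ 0.525, -0.528]), array([ 0.518, -0.548])]
arrow tip [array([ 0.3224, -0.2932]), array([ 0.3224, -0.2922])]
1.6
```

Request:
drive_tool(series=[[[19,12.5,0,0.04,0],[19,12.5,0,0.04,0],[19,12.5,0,0.04,0],[19,12.5,0,0.04,0],[19,12.5,0,0.04,0],[19,12.5,-10,0.04,0],[19,12.5,-10,0.04,0],[19,12.5,-10,0.04,0],[19,12.5,-10,0,0],[19,12.5,-10,0,0]]], force=10)

```text
clock: 2.6
tool_pos: [0.4364, -0.4493, 0.1884]
eef_rot: [0.935, 0.354, 0.0, 0.0]
contact_force: [0.3, -1.0, -0.3]
opening: 0.123
```

Request:
drive_tool(series=[[[0,0,-15,0,0],[0,0,-15,0,0],[0,0,-15,0,0],[0,0,-10,0,0],[0,0,0,0,0]]])

```text
clock: 3.1
tool_pos: [0.4349, -0.4491, 0.1324]
eef_rot: [0.935, 0.354, -0.001, -0.001]
contact_force: [0.2, -0.2, 0.0]
opening: 0.009
```

```bash
python3 - <<'E'
from plant import sensors,cams
import cv2
s=sensors.get_state();print(s['clock'],s['tool_pos'],s['eef_rot'],s['opening'],s['contact_force'])
cv2.imwrite('pics/s1.png',cams.snapshot('side'))
cv2.imwrite('pics/t1.png',cams.snapshot('top'))
E
```

```text
3.1 [ 0.4348738  -0.44912119  0.13239287] [ 9.35203144e-01  3.54109153e-01 -6.32535362e-04 -1.17806090e-03] 0.008635457927349013 [ 0.18317417 -0.16281817  0.03236166]
```

View pics/s1.png

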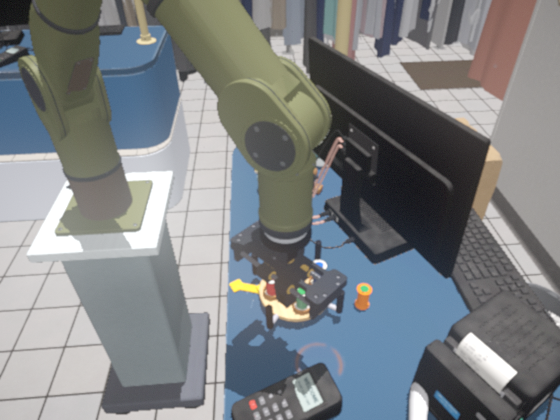

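View pics/t1.png

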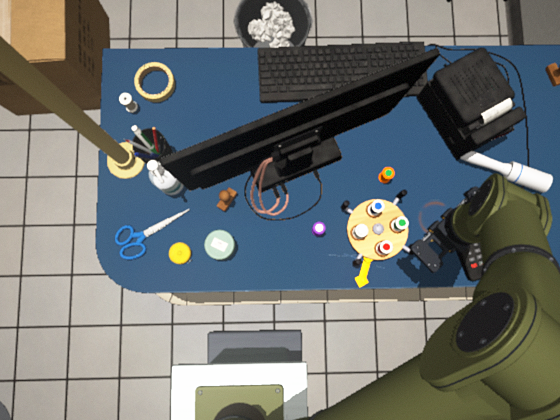

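Request:
drive_tool(series=[[[0,0,-15,0,0],[0,0,-15,0,0],[0,0,-15,0,0],[0,0,-15,0,0],[0,0,-12,0,0],[0,0,-8,0,0],[0,0,0,0,0]]])

```text
clock: 3.9
tool_pos: [0.435, -0.4491, 0.0522]
eef_rot: [0.935, 0.354, -0.001, -0.001]
contact_force: [0.5, 0.2, -0.3]
opening: 0.006
```

```bash
python3 - <<'E'
from plant import sensors,cams
import cv2
s=sensors.get_state();print(s['clock'],s['tool_pos'],s['contact_force'])
im=cams.snapshot('side');cv2.imwrite('pics/s2.png',cv2.resize(im[200:350,200:400],None,fx=4,fy=4))
im=cams.snapshot('top');cv2.imwrite('pics/t2.png',cv2.resize(im[150:300,320:500],None,fx=4,fy=4))
E
```

```text
3.9 [ 0.43498297 -0.44914141  0.0522363 ] [ 0.54530724  0.18464208 -0.29433816]
```

View pics/s2.png

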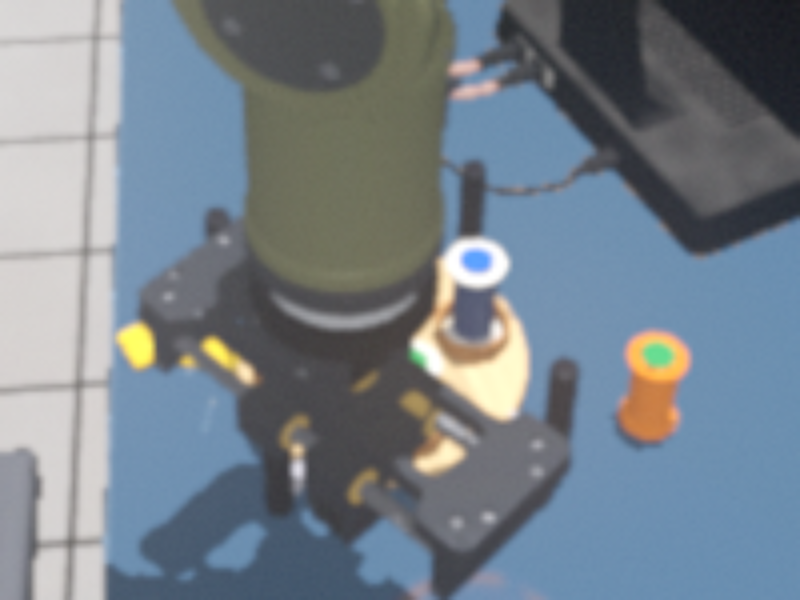

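View pics/t2.png

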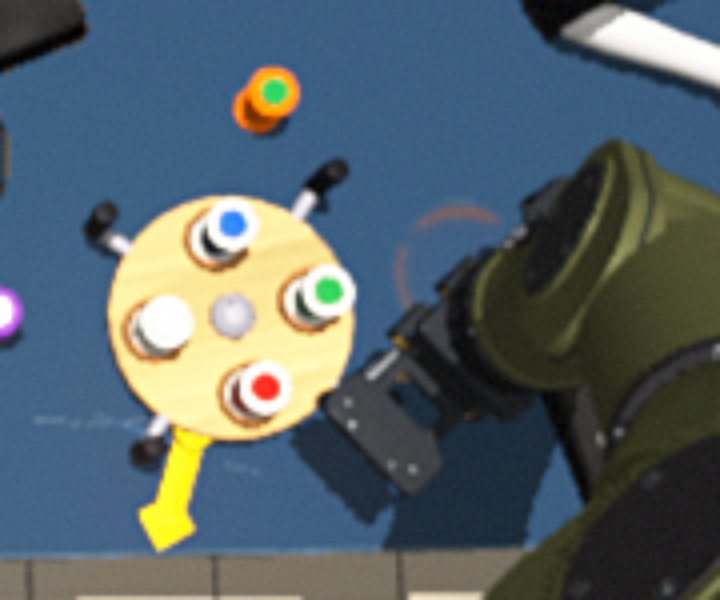

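Request:
drive_tool(series=[[[-2.5,2.8,0,0,0],[-2.5,2.8,0,0,0],[-2.5,2.8,0,0,0],[-1.5,1.7,0,0,0],[-2.5,1.7,0,0,0],[-2.5,1.7,0,0,0],[-2.4,1.8,0,0,0],[-2.4,1.9,0,0,0],[-2.3,2.0,0,0,0],[0,0,0,0,0]]])

```text
clock: 5.0
tool_pos: [0.414, -0.4303, 0.0537]
eef_rot: [0.935, 0.354, -0.0, -0.0]
contact_force: [-1.3, 0.1, -0.2]
opening: 0.005
```

```bash
cat > look.py <<'E'
import sys
from plant import sensors,cams
from est import *
s=sensors.get_state();print(s['clock'],s['tool_pos'].round(4),s['contact_force'].round(2))
n='top';im=cams.snapshot(n)
cv2.imwrite(f'pics/{sys.argv[1]}.png',cv2.resize(im[150:300,320:500],None,fx=4,fy=4))
x,k,res,red,m=est(n,cams,im,np.radians(float(sys.argv[2])))
print(x[:2].round(4),np.degrees(x[2]),k,res)
C=np.array([.4619,-.3357])
for c,a,p in red: print(' red',c,a,p.round(4),np.hypot(*(p-C)),np.degrees(np.arctan2(*(p-C)[::-1]))%360)
E
python3 look.py t3 5
```

```text
5.0 [ 0.414  -0.4303  0.0537] [-1.3   0.06 -0.16]
[ 0.4622 -0.3367] 5.7182556880972095 4 0.009000921242844592
 red [384.3 246.6] 27 [ 0.4149 -0.3425] 0.04746502220230428 188.19836758256616
```

View pics/t3.png

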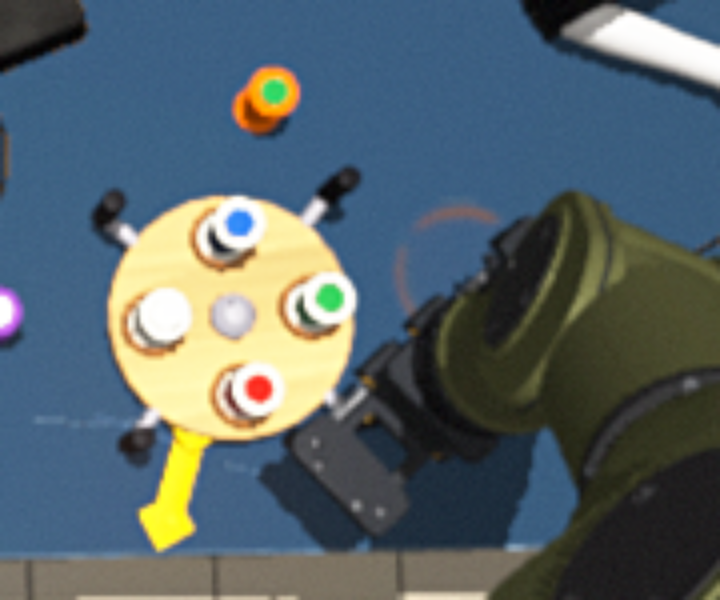

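Request:
drive_tool(series=[[[-2.3,1.9,0,0,0],[-2.3,2.0,0,0,0],[-2.2,2.1,0,0,0],[-2.1,2.1,0,0,0],[-2.1,2.2,0,0,0],[-2.0,2.2,0,0,0],[-1.9,2.3,0,0,0],[-1.9,2.3,0,0,0],[-1.2,1.6,0,0,0],[0,0,0,0,0]]])

```text
clock: 6.1
tool_pos: [0.3963, -0.4114, 0.0537]
eef_rot: [0.935, 0.354, -0.0, -0.0]
contact_force: [-0.1, 0.1, 0.3]
opening: 0.006
```

```bash
python3 look.py t4 -10
```

```text
6.1 [ 0.3963 -0.4114  0.0537] [-0.15  0.09  0.33]
[ 0.4632 -0.3348] -11.948898796845391 5 0.27781628839819117
 red [378.8 246.5] 28 [ 0.4154 -0.3298] 0.046910946877747134 172.8209815387514
```

View pics/t4.png

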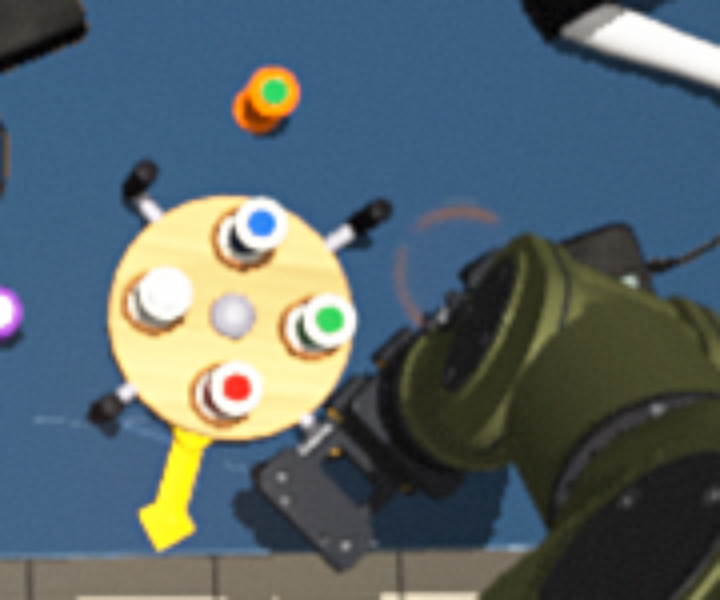

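Request:
drive_tool(series=[[[-1.3,1.7,0,0,0],[-1.2,1.7,0,0,0],[-1.1,1.7,0,0,0],[-1.0,1.7,0,0,0],[-1.0,1.7,0,0,0],[-0.6,1.2,0,0,0],[-0.3,0.6,0,0,0],[0,0,0,0,0]]])

```text
clock: 7.0
tool_pos: [0.39, -0.4014, 0.0537]
eef_rot: [0.935, 0.354, -0.0, -0.0]
contact_force: [-0.4, -0.7, -0.2]
opening: 0.005
```

```bash
python3 look.py t5 -17
```

```text
7.0 [ 0.39   -0.4014  0.0537] [-0.43 -0.69 -0.15]
[ 0.4645 -0.3382] -17.357204813134008 4 0.0064550989376172515
 red [376.4 245.8] 26 [ 0.417  -0.3244] 0.04634667728090524 165.84006012017298
```

View pics/t5.png

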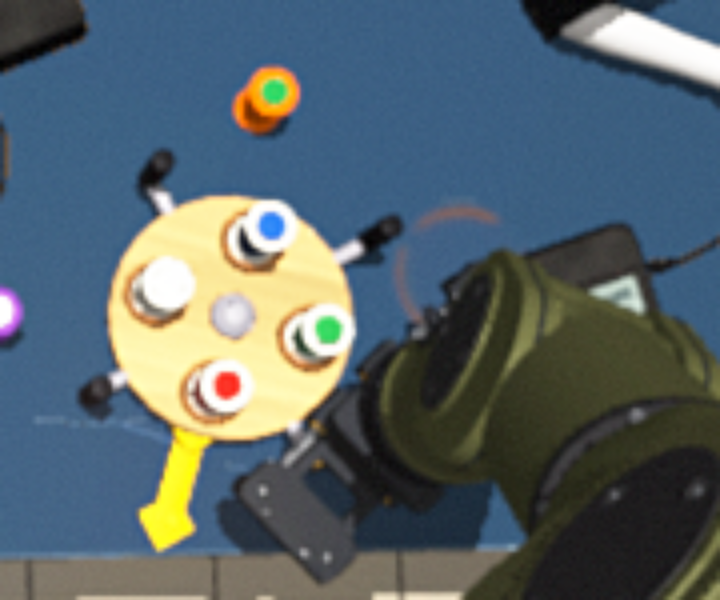

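Request:
drive_tool(series=[[[-0.6,1.2,0,0,0],[-0.6,1.3,0,0,0],[-0.5,1.2,0,0,0],[-0.2,0.6,0,0,0],[0,0,0,0,0]]])

```text
clock: 7.6
tool_pos: [0.388, -0.397, 0.0537]
eef_rot: [0.935, 0.354, -0.0, -0.0]
contact_force: [0.2, -0.3, 0.6]
opening: 0.004
```

Request:
drive_tool(series=[[[2,-2,0,0,0],[4,-4,0,0,0],[6,-7,0,0,0],[6,-7,0,0,0],[0,0,15,0,0],[0,0,25,0,0],[0,0,30,0,0],[0,-10,30,0,0],[0,-20,20,0,0],[0,-20,10,0,0]]])

```text
clock: 8.6
tool_pos: [0.4069, -0.4683, 0.1874]
eef_rot: [0.935, 0.354, 0.001, 0.002]
contact_force: [0.3, -1.0, -0.9]
opening: 0.001
```

Request:
drive_tool(series=[[[0,-20,0,0,0],[0,-20,0,0,0],[0,-20,0,0,0],[0,-20,0,0,0],[-20,-10,0,0,0],[-20,0,0,0,0],[-20,0,0,0,0],[-20,0,0,0,0],[0,0,0,0,0],[0,0,0,0,0]]])

```text
clock: 9.6
tool_pos: [0.3266, -0.5573, 0.1846]
eef_rot: [0.935, 0.354, 0.0, 0.0]
contact_force: [0.2, -0.3, 0.9]
opening: 0.006
```

```bash
python3 look.py t6 -20; python3 - <<'E'
from plant import cams
from est import *
im=cams.snapshot('side');cv2.imwrite('pics/s6.png',cv2.resize(im[200:350,200:400],None,fx=4,fy=4))
x,k,res,red,m=est('side',cams,im,np.radians(-20));print(x[:2],np.degrees(x[2]),k,res)
C=np.array([.4619,-.3357]);d=np.array([.3224,-.2925])-C;d/=np.linalg.norm(d)
im=cams.snapshot('top');x,k,res,red,m=est('top',cams,im,np.radians(-20))
for c,a,p in red:
    v=p-C;print(c,'along',v@d,'off',d[0]*v[1]-d[1]*v[0])
E
```

```text
9.6 [ 0.3266 -0.5573  0.1846] [ 0.22 -0.26  0.89]
[ 0.4667 -0.3389] -19.743120013780196 4 0.017057390159288897
 red [375.5 245.5] 26 [ 0.4177 -0.3223] 0.046189399896657164 163.08733281529786
[ 0.46640764 -0.33842799] -19.780197110114315 4 0.007018564829072188
[375.4 245.6] along 0.04636837727183084 off 6.629244409454664e-05
```

View pics/t6.png

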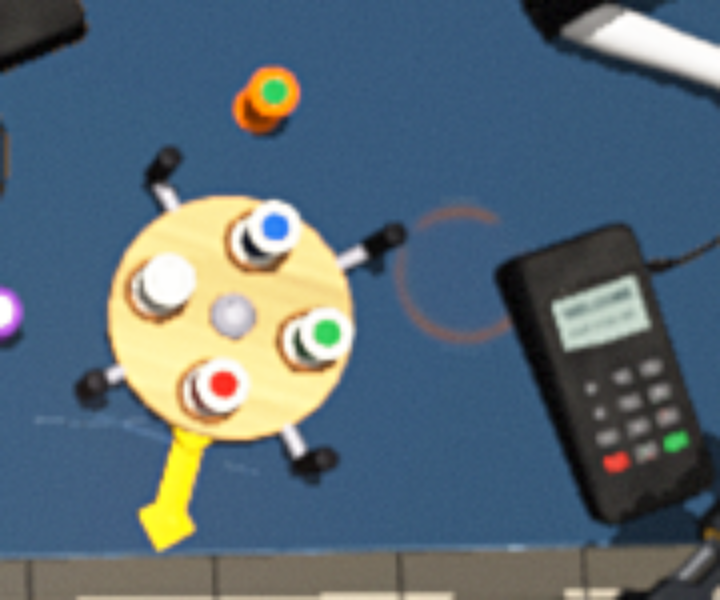

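View pics/s6.png

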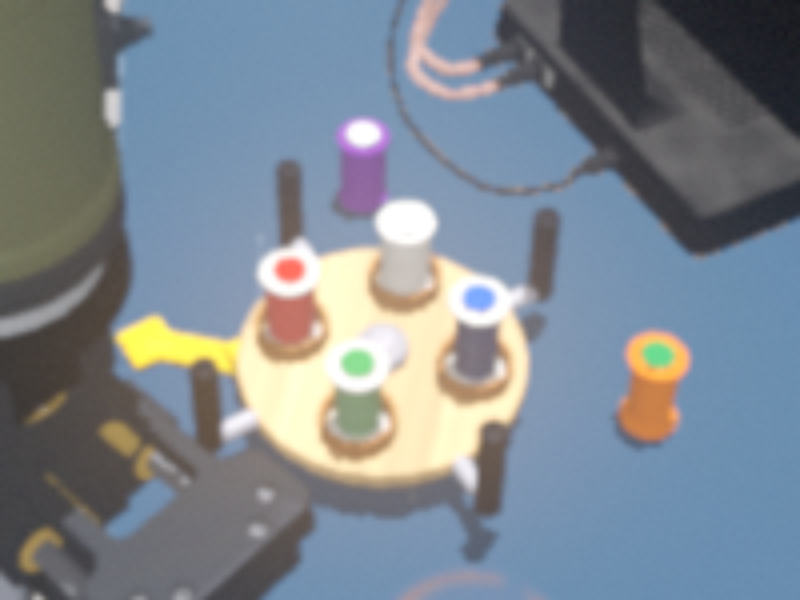

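```bash
python3 -c "
from plant import r
print(r.finish_job())"
```

```text
the job is handed in; nothing more can be done
None
```

I turned the carousel about 30° clockwise by pushing the near-right peg with the closed fingertips, in four short pushes. I then backed off, lifted clear and handed the job in at about 10 s of the 64 s allowed.

- **Red spool:** the last top picture puts it about 0.1 mm off the arrow line, 46 mm out from the axis on the arrow's side. Judged from the tray's yaw instead, it would be about 2.5° (2 mm) past the line. The two differ slightly, but both are well inside the 9 mm limit.
- **Everything else:** all four spools look upright in their cups. The orange and purple look-alikes did not move. I did not re-measure the four listed bystanders at the end, but they lay well away from the arm's path.
- **Tray and arm:** the tray looked still in the last pictures, though I did not measure its speed. The gripper ended clear of the carousel at 185 mm height. Tool force readings stayed around 1 N, taken at the end of each push rather than during it.

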